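Set the covered grater on its catch box and lift off the cover alone

TASK

Get the grater ready for the carrots: keeping its cover on to guard the teeth, carry the grater to the empty catch box, lower it onto the rim until it sits fully home and level, and only then let go. Now lift off the clear cover alone, without unseating the grater, and finish still holding the cover level about 10 cm above the grater. Leave the catch box standing where it is, and do not disturb the bowl, the carrots or the pump bottle.

Things in the scene. Friction and masses are not known exactly. Their poses are not given: they have to be found in the camera images.
- grater_mid (a point): Grater, 0.2 kg, loose: white plastic frame 180 (own x) x 66 (own y) mm round a sunk steel grating panel. Point: its centre, half-way up its upright outer side walls, which reach 8 mm below and above it; gripping across the 66 mm lifts grater and cover together. An 8 mm deep lip below (164 x 50) enters the box mouth, either way round. 16 mm up on the table; 8 mm above the rim when home.
- cover_mid (a point): Clear cover, 0.07 kg, lying loosely (no catch) on the frame: brim 174 (own x) x 59 (own y) x 3 mm with a 6 mm lip below (2.5 mm play) inside the frame, and on it a raised hood 140 x 42 mm, 24 mm tall, upright sides; gripped across its 42 mm it comes off alone. Point: hood's centre, 12 mm above the brim's top, 12 mm below the hood's top, 23 mm above grater_mid while nested.
- catch_box_rim (a point): Catch box: empty open clear plastic box, outside 174 (own x) x 60 (own y) x 58 mm high, walls 2.5 mm (mouth 169 x 55 mm), about 0.22 kg, loose on the work surface. Point: centre of its mouth at rim height, 58 mm above the work surface.
- bowl: Bystander: steel mixing bowl, 210 mm across, 85 mm high; origin at the centre of its underside.
- carrot_a: Bystander: carrot 170 mm long (own x, thick end to -x), 36 mm thick; origin under its middle.
- carrot_b: Bystander: carrot 153 mm long (own x, thick end to -x), 32 mm thick; origin under its middle.
- pump_bottle: Bystander: white pump bottle, 72 mm across, 188 mm high; origin at the centre of its underside.
There are look-alikes about, which are no part of the job. Leave any black or purple look-alike of the part that bears cover_mid alone.

How it is judged:
By the outcome, as a careful person would: the job done as asked, in the order asked, and still so for the second after the job is handed in, while the arm keeps its last pose, push and grip.
It also fails if it takes over 58 s, if anything falls off the work surface, if the arm or the gripper's body presses on something with over 40 N, if the wrist force passes 120 N, or if a joint passes its speed limit or range.

ROBOT

A 6-joint arm with a two-finger parallel gripper is mounted at the origin on the work surface. World frame = base frame: x ahead of the robot, y to its left, z up, the work surface at z = 0. Lengths are in m, angles in rad, forces in N, time in s.
With the tool pointing down it reaches from about 0.25 to 0.775 m from the base axis. Payload 4 kg.
Tool frame: the origin (TCP) lies at the very end of the fingers, on their centre line; the grasp point (between the pads) lies 19 mm behind it (robot.hold_point_z is the distance from the TCP to the grasp point, in m); z points along the fingers, y is the line along which they close (so a half turn about z gives the same grasp; the last joint's range is limited). The gripper opens to 94 mm and grips with 3 to 60 N. Pads are 16 mm wide; open, the fingers measure 119 mm over their backs; the gripper's body (75 mm by 177 mm) begins 78 mm behind the grasp point.
Start: joints at [-1.392, 0.087, 1.371, -0, 1.684, -0.103], TCP at [0.153, -0.528, 0.174] pointing down, gripper open.
Joint ranges: [-3.1, 3.1], [-0.76, 2.03], [0.27, 2.55], [-1.08, 4.22], [0.17, 2.65], [-2.57, 2.57]. Speed limits (rad/s): [2.79, 2.79, 3.14, 3.14, 3.14, 3.14].

INTERFACE

Orientations are given as [roll, pitch, yaw] about the fixed x, y, z axes, in that order (R = Rz(yaw) Ry(pitch) Rx(roll)).
In Python, from bench import robot gives the robot as it stands.
- The arm moves only by the tool carry_out, never from a script. Its argument "steps" is a list of rows, each a list of 3 entries, a list of its own where there are three numbers: the shift along the tool's x, y, z in m, then the turn about the tool's z in units of 10 degrees (1.0 is 10 degrees), then the closure, from -1 (fully open) to 1 (shut). In form: [[[tx, ty, tz], roll, jaw], ...]. A call has 1 to 10 rows; each row is the pose to reach, as a shift and turn from the pose commanded when the call began, along the tool's axes at that moment; what a row does not reach only later rows make up. A row lasts 1/8 s, in which the tool goes at most 62.5 mm and 10.7 degrees, less where a joint would pass 70% of its speed; a pose out of reach is approached as far as the arm can. A call with a gripper value outside its range is refused whole. The fingers move at their own pace and stop on an object; the grip force is fixed at half the most. Time passes only in rows, so rows that repeat a pose let the fingers close. It gives the time, the measured TCP pose, the force, the opening and the grip force at its end, in the units of the state.
- robot.get_obs(): the state, without advancing time (a new reading comes with each control period).
- robot.snapshot(name): name is "scene" or "top" or "wrist"; returns a dict with "image" (384x512x3 uint8, red, green, blue), "z_map" (384x512 float32, m along the optical axis (not along the pixel's ray), 0 where there is no reading), "mtx" (3x3 intrinsics, pixels), "R" (3x3) and "t" (3): a world point X has camera coordinates R X + t. Camera axes: x right, y down, z forward; pixel columns grow to the right and rows downward; lengths in m; the calibration is good to about 2 mm. A picture is of the moment at which its call begins.
- robot.close_job(): hands the job in; it is judged then, once.
The state is a dict: "time": time; "joint_positions": joint angles; "qvel": joint speeds; "joint_torque": joint torques, N m; "tool_pos": TCP position; "ee_rot": TCP orientation; "wrist_force": force on the tool from outside, world axes, zero at the start; "wrist_torque": the same for the moment, N m; "width": finger opening in m; "finger_force": force on a finger pad.
Only numpy, scipy, OpenCV 4.12 (cv2) and the standard library are available. Lean on these libraries where they do the work, as an engineer would, in place of code of your own. Each camera call takes 0.05 s, during which the arm holds its last target. There are 200 camera calls.

## Working session

There is one attempt and no reset: what is moved stays moved. The work goes in short steps, Python scripts to look and compute and a tool call to move; the robot and the scene stay as the last step left them, time stands still between calls to the robot, and variables do not carry over. Pictures are saved under pics/ and viewed, at most 10 in all, crops included, and the job is handed in when it is done.

Besides the shell and the picture viewer there is one more tool, called as name(argument=value, ...), one argument or row to a line, values as JSON. carry_out: Moves the arm, as the interface text tells. Its arguments: {"type":"object","properties":{"steps":{"type":"array","items":{"type":"array"}}},"required":["steps"]}

```bash
mkdir -p pics; cat > h.py <<'E'
import numpy as np, cv2
from bench import robot
def snap(n,f=None):
    s=robot.snapshot(n)
    if f: cv2.imwrite('pics/'+f,s['image'][:,:,::-1])
    return s
def ray(s,u,v,z):
    d=s['R'].T@np.linalg.inv(s['mtx'])@np.array([u,v,1.]); c=-s['R'].T@s['t']
    return c+d*(z-c[2])/d[2]
def pts(s):
    v,u=np.mgrid[:384,:512]; Z=s['z_map']
    P=np.stack([u*Z,v*Z,Z],-1)@np.linalg.inv(s['mtx']).T
    return (P-s['t'])@s['R']
E
python3 - <<'E'
from h import *
import pickle
a=snap('top','top.png');b=snap('scene','scene.png')
pickle.dump((a,b),open('s.pkl','wb'))
o=robot.get_obs();print({k:np.round(v,3) for k,v in o.items()})
for s in(a,b): print(-s['R'].T@s['t'])
E
```

```text
{'time': np.float64(0.1), 'joint_positions': array([-1.392,  0.088,  1.372, -0.   ,  1.684, -0.103]), 'qvel': array([-0.   , -0.002, -0.004, -0.001, -0.   , -0.001]), 'joint_torque': array([ 1.0000e-03, -3.4125e+01, -3.0330e+01,  7.2000e-02,  3.0000e-02,
       -0.0000e+00]), 'tool_pos': array([ 0.153, -0.528,  0.173]), 'ee_rot': array([-3.14 , -0.   ,  0.282]), 'wrist_force': array([0.476, 0.621, 0.178]), 'wrist_torque': array([0.023, 0.033, 0.047]), 'finger_force': np.float64(0.0), 'width': np.float64(0.094)}
[ 0.28839258 -0.00586358  1.40665617]
[1.46168248 0.13420884 0.73913091]
```

View pics/top.png

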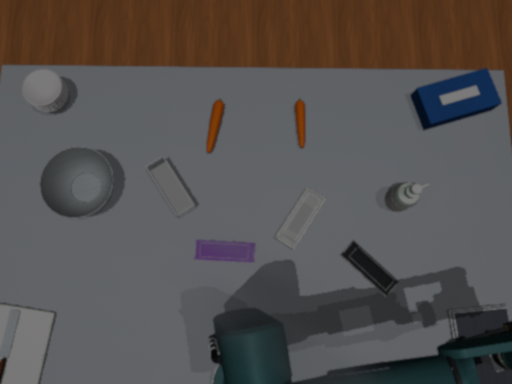

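View pics/scene.png

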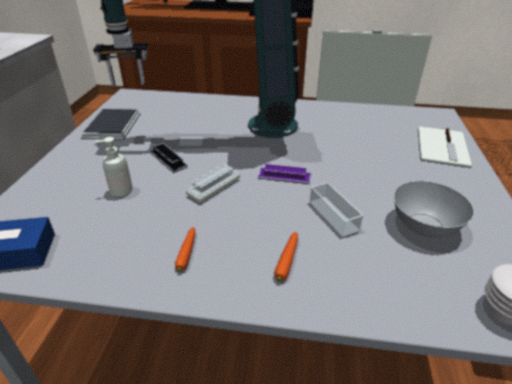

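Top view: the grater with cover is at about (301,218), the empty box at (172,187), the purple and black look-alikes at (225,251) and (370,267). The bottle is at (405,195). I'll measure the grater and box in the top view.

```bash
python3 - <<'E'
from h import *
import pickle
a,b=pickle.load(open('s.pkl','rb'))
P=pts(a)
for n,(u0,v0,u1,v1),h in(('grater',(268,180,334,255),.02),('box',(140,150,205,222),.05)):
    Q=P[v0:v1,u0:u1].reshape(-1,3); ok=a['z_map'][v0:v1,u0:u1].ravel()>0
    for lo,hi in ((.012,.1),(.04,.07),(.05,.07),(.035,.06)):
        m=(ok&(Q[:,2]>lo)&(Q[:,2]<hi))
        if m.sum()>8:
            q=Q[m]; (c,s,an)=cv2.minAreaRect(q[:,:2].astype(np.float32)); print(n,lo,m.sum(),np.round(c,4),np.round(s,4),round(an,1),np.percentile(q[:,2],[5,50,95]).round(3))
    g=cv2.cvtColor(a['image'],cv2.COLOR_RGB2GRAY)[v0:v1,u0:u1]
    print(np.median(g))
im=a['image'][140:270,130:345,::-1]; cv2.imwrite('pics/c1.png',cv2.resize(im,None,fx=3.6,fy=3.6,interpolation=cv2.INTER_CUBIC))
E
```

```text
grater 0.012 1369 [ 0.4688 -0.1438] [0.0658 0.1811] 57.3 [0.022 0.046 0.055]
grater 0.04 712 [ 0.4685 -0.1438] [0.042  0.1405] 57.3 [0.046 0.051 0.055]
grater 0.05 413 [ 0.4685 -0.1437] [0.0418 0.1395] 57.3 [0.05  0.052 0.056]
grater 0.035 715 [ 0.4703 -0.1409] [0.0487 0.1405] 57.3 [0.046 0.051 0.055]
100.0
box 0.012 357 [0.5543 0.2381] [0.1761 0.0602] 33.8 [0.015 0.05  0.061]
box 0.04 224 [0.5543 0.2381] [0.1761 0.0602] 33.8 [0.043 0.056 0.062]
box 0.05 175 [0.5543 0.2381] [0.1761 0.0602] 33.8 [0.051 0.057 0.062]
box 0.035 209 [0.5543 0.2381] [0.1761 0.0602] 33.8 [0.038 0.055 0.06 ]
99.0
```

View pics/c1.png

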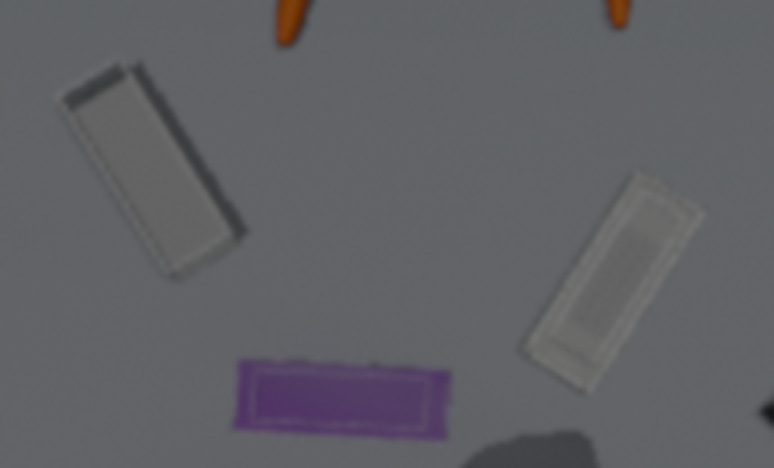

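```bash
cat >> h.py <<'E'
def go(p,yaw):
    "tool-frame shift and turn (units of 10 deg) to TCP p, yaw deg"
    from scipy.spatial.transform import Rotation as Ro
    o=robot.get_obs(); R=Ro.from_euler('xyz',o['ee_rot']).as_matrix()
    d=(o['ee_rot'][2]*57.29578-yaw+90)%180-90
    print('shift mm',(R.T@(np.array(p)-o['tool_pos'])*1e3).round(1),'turn',round(d/10,3),'tcp',o['tool_pos'].round(4),'rpy',np.degrees(o['ee_rot']).round(2),'q',o['joint_positions'].round(2),'w',round(float(o['width']),4),'F',o['wrist_force'].round(1),'t',round(float(o['time']),2))
E
python3 - <<'E'
from h import *
go([.4688,-.1438,.174],-32.7)
E
```

```text
shift mm [ 410.3 -281.    -0.7] turn 4.885 tcp [ 0.1528 -0.5278  0.1727] rpy [-1.7989e+02 -1.0000e-02  1.6150e+01] q [-1.39  0.09  1.37 -0.    1.68 -0.1 ] w 0.0942 F [0.5 0.6 0.2] t 0.1
```

carry_out(
  steps=[
    [[0.05,-0.034,0],0.6,-1],
    [[0.1,-0.069,0],1.2,-1],
    [[0.15,-0.103,0],1.8,-1],
    [[0.2,-0.137,0],2.4,-1],
    [[0.25,-0.171,0],3.0,-1],
    [[0.3,-0.206,0],3.6,-1],
    [[0.35,-0.24,0],4.2,-1],
    [[0.39,-0.267,0],4.6,-1],
    [[0.41,-0.281,0],4.885,-1],
    [[0.41,-0.281,0],4.885,-1],
  ],
)

```text
time: 1.35
tool_pos: [0.4689, -0.143, 0.173]
ee_rot: [3.141, 0.001, -0.567]
wrist_force: [0.4, -0.4, 0.6]
width: 0.0941
finger_force: 0.0
```

```bash
python3 - <<'E'
from h import *
s=snap('wrist','w1.png'); P=pts(s); print(-s['R'].T@s['t'])
tp=robot.get_obs()['tool_pos']
for lo,hi in((.015,.032),(.044,.06)):
    m=(s['z_map']>0)&(P[...,2]>lo)&(P[...,2]<hi)&(np.hypot(P[...,0]-.469,P[...,1]+.144)<.12)
    n,l,st,_=cv2.connectedComponentsWithStats(m.astype(np.uint8)); k=1+st[1:,4].argmax()
    q=P[l==k]; c,w,a=cv2.minAreaRect(q[:,:2].astype(np.float32)); print(np.round(c,4),np.round(w,4),a,np.median(q[:,2]),len(q),st[k])
go([.4688,-.1438,.004],-32.7)
E
```

```text
[ 0.53447357 -0.18464534  0.38412202]
[ 0.4714 -0.143 ] [0.066  0.1789] 57.279720306396484 0.026684747998771127 3153 [ 224  103   56  141 3153]
[ 0.471  -0.1427] [0.0421 0.1396] 57.22981643676758 0.05106597818131203 4259 [ 233  121   38  118 4259]
shift mm [  0.5  -0.6 169.1] turn 0.013 tcp [ 0.4683 -0.1441  0.1731] rpy [ 1.7995e+02  7.0000e-02 -3.2570e+01] q [-0.41 -0.05  1.51 -0.    1.68  1.73] w 0.0939 F [ 0.6 -0.3  0.2] t 1.4
```

View pics/w1.png

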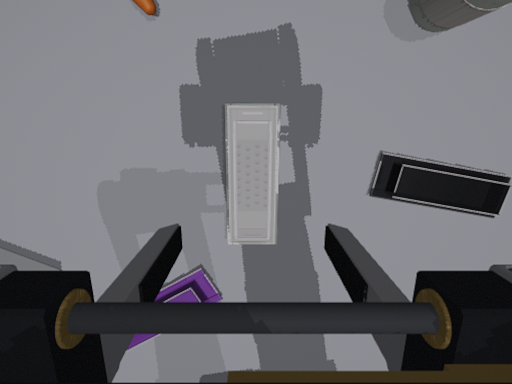

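Wrist view: the grater is at (250,172), centred between the fingers, which mid out at col 253. It agrees with the top view within 2.5 mm, so I'll descend and grip.

carry_out(
  steps=[
    [[0.001,-0.0015,0.04],0.013,-1],
    [[0.001,-0.0015,0.08],0.013,-1],
    [[0.001,-0.0015,0.115],0.013,-1],
    [[0.001,-0.0015,0.14],0.013,-1],
    [[0.001,-0.0015,0.155],0.013,-1],
    [[0.001,-0.0015,0.165],0.013,-1],
    [[0.001,-0.0015,0.168],0.013,-1],
    [[0.001,-0.0015,0.168],0.013,-1],
  ],
)

```text
time: 2.4
tool_pos: [0.4708, -0.144, 0.0064]
ee_rot: [-3.142, -0.001, -0.573]
wrist_force: [0.5, -0.9, 1.3]
width: 0.0939
finger_force: 0.0
```

carry_out(
  steps=[
    [[0,0,0],0,0.2],
    [[0,0,0],0,0.4],
    [[0,0,0],0,0.6],
    [[0,0,0],0,0.8],
    [[0,0,0],0,1],
    [[0,0,0],0,1],
    [[0,0,0],0,1],
    [[0,0,0],0,1],
  ],
)

```text
time: 3.4
tool_pos: [0.4703, -0.1437, 0.0057]
ee_rot: [3.142, 0.0, -0.573]
wrist_force: [-0.8, 0.1, 0.3]
width: 0.0415
finger_force: 30.0
```

```bash
python3 - <<'E'
from h import *
s=snap('wrist');b=snap('scene')
im=np.vstack([cv2.resize(s['image'],(400,300)),cv2.resize(b['image'][120:240,150:310],(400,300),interpolation=cv2.INTER_CUBIC)])
cv2.imwrite('pics/g1.png',im[:,:,::-1])
go([.47,-.1434,.004],-32.7)
E
```

```text
shift mm [-0.3 -0.1  1.6] turn -0.014 tcp [ 0.4703 -0.1436  0.0056] rpy [ 1.800e+02  1.000e-02 -3.284e+01] q [-0.41  0.06  1.75  0.    1.34  1.73] w 0.0418 F [-0.1 -0.2 -0.8] t 3.5
```

View pics/g1.png

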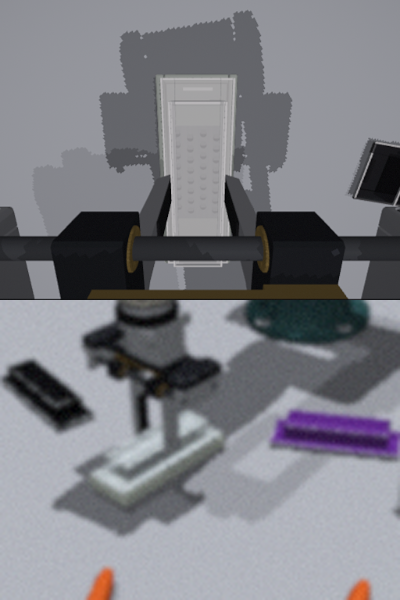

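```bash
python3 - <<'E'
from h import *
from scipy.spatial.transform import Rotation as Ro
o=robot.get_obs(); R=Ro.from_euler('xyz',o['ee_rot']).as_matrix()
for n in('scene','wrist'):
    s=snap(n); P=(pts(s)-o['tool_pos'])@R*1e3
    m=(s['z_map']>0)&(abs(P[...,0])<16)&(abs(P[...,1])<60)&(P[...,2]>-110)
    Q=P[m]
    print(n,m.sum())
    for z in range(-60,12,5):
        q=Q[(Q[:,2]>=z)&(Q[:,2]<z+5)]
        if len(q): 
            h,_=np.histogram(q[:,1],np.arange(-60,61,6)); print(z,h, 'x',np.percentile(q[:,0],[5,95]).round())
E
```

```text
scene 500
-60 [0 0 0 1 7 0 0 0 0 0 0 0 2 6 1 0 0 0 0 0] x [-8.  9.]
-55 [0 0 0 2 5 1 0 0 0 0 0 0 2 4 1 0 0 0 0 0] x [-8.  8.]
-50 [0 0 0 1 5 2 0 0 1 2 2 1 1 7 0 0 0 0 0 0] x [-9. 10.]
-45 [ 0  0  0  2  6  3  3  7  8  7  9 11  8  4  2  0  0  0  0  0] x [-14.  14.]
-40 [0 0 0 0 3 3 2 0 0 0 0 0 0 1 1 0 0 0 0 0] x [ 0. 12.]
-35 [0 0 0 0 0 0 2 0 0 0 0 0 0 0 0 0 0 0 0 0] x [ 9. 13.]
-30 [0 0 0 0 0 4 5 0 0 0 0 0 0 0 0 0 0 0 0 0] x [-13.  15.]
-25 [ 0  0  0  0  3 10  6  0  0  0  0  0  0  0  0  0  0  0  0  0] x [-11.  15.]
-20 [0 0 0 3 9 7 1 0 0 0 0 0 0 0 0 0 0 0 0 0] x [-13.  15.]
-15 [0 0 0 7 6 1 0 0 0 0 0 0 0 0 0 0 0 0 0 0] x [-8. 14.]
-10 [0 0 0 3 4 0 0 0 0 0 0 0 0 0 0 0 0 0 0 0] x [-13.  12.]
-5 [0 0 0 4 4 0 0 0 0 0 0 0 0 0 0 0 0 0 0 0] x [-10.   7.]
0 [0 1 0 0 1 0 0 0 0 0 0 0 0 0 0 0 0 0 0 0] x [6. 7.]
5 [13  9  9  9 14  3  0  0  0  0  0  0  0  0  0  0  0  0  0  0] x [-15.  14.]
10 [0 1 0 0 1 0 0 0 0 0 0 0 0 0 0 0 0 0 0 0] x [ 9. 10.]
wrist 10042
-60 [ 0  0  0  0 19 39 50  0  0  0  0  0  0 50 40 16  0  0  0  0] x [-4. 11.]
-55 [ 0  0  0  0 16 36 47  0  0  0  0  0  0 51 35 17  0  0  0  0] x [-3. 11.]
-50 [  0   0   0   0  12  33 231 375 376 369 384 380 371 207  30  14   0   0
   0   0] x [-14.  14.]
-45 [ 0  0  0  0 15 25 64 93 91 88 97 81 97 76 31 13  0  0  0  0] x [-14.  14.]
-40 [ 0  0  0  0  1 24 11  0  0  0  0  0  0 11 20  1  0  0  0  0] x [ 9. 11.]
-35 [0 0 0 0 0 5 4 0 0 0 0 0 0 5 4 0 0 0 0 0] x [10. 10.]
-25 [  0   0   0   0   0 112   0   0   0   0   0   0   0   5 104   0   0   0
   0   0] x [ 6. 15.]
-20 [ 0  0  0  0 94  1  0  0  0  0  0  0  0  0  6 45  0  0  0  0] x [ 4. 15.]
0 [59 60 50 31  0  0  0  0  0  0  0  0  0  0  0  6 51 62 78 61] x [-14.  15.]
5 [234 238 223 115   0   0   0   0   0   0   0   0   0   0   0  11 162 216
 214 237] x [-14.  15.]
```

carry_out(
  steps=[
    [[0,0,0],0,0.5],
    [[0,0,0],0,0],
    [[0,0,0],0,-1],
    [[0,0,0],0,-1],
    [[0,0,0],0,-1],
    [[0,0,0],0,-1],
    [[0,0,0],0,-1],
  ],
)

```text
time: 4.47
tool_pos: [0.4703, -0.1437, 0.0057]
ee_rot: [3.142, -0.0, -0.573]
wrist_force: [-0.8, 0.6, 1.3]
width: 0.0924
finger_force: 0.0
```

```bash
python3 - <<'E'
from h import *
from scipy.spatial.transform import Rotation as Ro
o=robot.get_obs(); R=Ro.from_euler('xyz',o['ee_rot']).as_matrix()
print(robot.hold_point_z,[k for k in dir(robot) if k[0]!='_'])
ims=[]
for n in('scene','wrist'):
    s=snap(n); P=(pts(s)-o['tool_pos'])@R*1e3
    m=(s['z_map']>0)&(abs(P[...,0])<14)&(abs(P[...,1])<75)&(abs(P[...,1])>38)&(P[...,2]>-110)
    for sg in(-1,1):
        Q=P[m&(P[...,1]*sg>0)]; print(n,sg,'z hist(5mm from -70)',np.histogram(Q[:,2],np.arange(-70,16,5))[0])
    if n=='scene': ims.append(cv2.resize(s['image'][110:230,150:310],(640,480),interpolation=cv2.INTER_CUBIC))
cv2.imwrite('pics/g2.png',ims[0][:,:,::-1])
go([.47,-.1434,.004],-32.7)
E
```

```text
0.0188 ['IKError', 'close_job', 'get_obs', 'hold_point_z', 'snapshot']
scene -1 z hist(5mm from -70) [10  8 11  9  6  9  3  1  0  0  1  1  0  0  0 59  1]
scene 1 z hist(5mm from -70) [ 7  9 10  9 11  7  9  5  1  0  0  0  0  0  0  0  0]
wrist -1 z hist(5mm from -70) [ 176  161  152  135  123  118   91   44    0    0    0    0    0    0
  238 1133    0]
wrist 1 z hist(5mm from -70) [ 185  163  146  134  128  117   86   47    0    0    0    0    0    0
  245 1126    0]
shift mm [-0.4 -0.1  1.7] turn -0.013 tcp [ 0.4703 -0.1437  0.0057] rpy [179.99  -0.   -32.83] q [-0.41  0.06  1.75 -0.    1.34  1.73] w 0.0938 F [-0.1 -0.3 -0.9] t 4.58
```

View pics/g2.png

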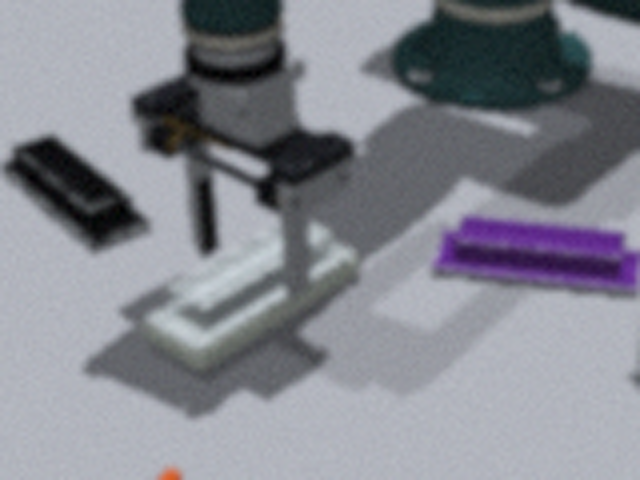

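The fingers really end about 32 mm above the reported TCP (both cameras agree), so that close gripped the hood. I've reopened the jaws; I'll go lower and check the tip height.

carry_out(
  steps=[
    [[0,0,0.01],0,-1],
    [[0,0,0.02],0,-1],
    [[0,0,0.026],0,-1],
    [[0,0,0.026],0,-1],
    [[0,0,0.026],0,-1],
  ],
)

```text
time: 5.2
tool_pos: [0.4705, -0.1438, -0.0202]
ee_rot: [3.142, -0.0, -0.573]
wrist_force: [0.5, 0.5, 0.1]
width: 0.094
finger_force: 0.0
```

```bash
cat >> h.py <<'E'
def tips():
    from scipy.spatial.transform import Rotation as Ro
    o=robot.get_obs(); R=Ro.from_euler('xyz',o['ee_rot']).as_matrix(); h=o['width']*500
    for n in('scene','wrist'):
        s=snap(n); P=(pts(s)-o['tool_pos'])@R*1e3
        m=(s['z_map']>0)&(abs(P[...,0])<14)&(abs(P[...,1])<h+17)&(abs(P[...,1])>h-6)
        for sg in(-1,1):
            Q=P[m&(P[...,1]*sg>0)]; print(n,sg,'z hist(3mm from -60)',np.histogram(Q[:,2],np.arange(-60,46,3))[0])
E
python3 - <<'E'
from h import *
tips(); go([.47,-.1434,-.027],-32.7)
E
```

```text
scene -1 z hist(3mm from -60) [ 4  7  2  7  4  5  7  1  1  1  0  0  3 21 12  0  0  0  0  0  0  0  0  0
  0  0  0  0  0  0  0  0  0  0  0]
scene 1 z hist(3mm from -60) [4 3 5 3 3 0 2 0 0 0 0 0 0 0 0 0 0 0 0 0 0 0 0 0 0 0 0 0 0 0 0 0 0 0 0]
wrist -1 z hist(3mm from -60) [ 95  82  87  75  75  71  61  63  41  11   0   0  83 671   0   0   0   0
   0   0   0   0   0   0   0   0   0   0   0   0   0   0   0   0   0]
wrist 1 z hist(3mm from -60) [ 89  86  84  76  73  69  63  58  48   9   0   0 111 623   0   0   0   0
   0   0   0   0   0   0   0   0   0   0   0   0   0   0   0   0   0]
shift mm [-0.8 -0.   7.1] turn -0.013 tcp [ 0.4707 -0.1439 -0.0199] rpy [-1.800e+02 -5.000e-02 -3.283e+01] q [-0.41  0.08  1.77 -0.    1.28  1.73] w 0.094 F [-0.1 -0.2  0.1] t 5.3
```

carry_out(
  steps=[
    [[0,0,0.004],0,-1],
    [[0,0,0.006],0,-1],
    [[0,0,0.006],0,-0.5],
    [[0,0,0.006],0,0],
    [[0,0,0.006],0,0.5],
    [[0,0,0.006],0,1],
    [[0,0,0.006],0,1],
    [[0,0,0.006],0,1],
    [[0,0,0.006],0,1],
    [[0,0,0.006],0,1],
  ],
)

```text
time: 6.55
tool_pos: [0.4704, -0.1436, -0.0262]
ee_rot: [-3.141, -0.0, -0.573]
wrist_force: [1.2, 1.2, 0.5]
width: 0.0657
finger_force: 30.0
```

carry_out(
  steps=[
    [[0,0,-0.01],0,1],
    [[0,0,-0.03],0,1],
    [[0,0,-0.06],0,1],
    [[0,0,-0.09],0,1],
    [[0,0,-0.12],0,1],
    [[0,0,-0.14],0,1],
    [[0,0,-0.15],0,1],
    [[0,0,-0.15],0,1],
    [[0,0,-0.15],0,1],
  ],
)

```text
time: 7.68
tool_pos: [0.4694, -0.1434, 0.1223]
ee_rot: [3.141, 0.002, -0.573]
wrist_force: [-0.2, -0.2, -2.5]
width: 0.0658
finger_force: 30.0
```

```bash
cat >> h.py <<'E'
def held(n,zoff):
    "rect of points in tool frame within a tool-z band"
    from scipy.spatial.transform import Rotation as Ro
    o=robot.get_obs(); R=Ro.from_euler('xyz',o['ee_rot']).as_matrix()
    s=snap(n); P=(pts(s)-o['tool_pos'])@R*1e3
    for lo,hi in zoff:
        m=(s['z_map']>0)&(abs(P[...,0])<110)&(abs(P[...,1])<34)&(P[...,2]>lo)&(P[...,2]<hi)
        q=P[m]; c,w,a=cv2.minAreaRect(q[:,:2].astype(np.float32)); print(n,(lo,hi),np.round(c,1),np.round(w,1),round(a,1),'x pct',np.percentile(q[:,0],[1,99]).round(1),'z',np.percentile(q[:,2],[10,50,90]).round(1),len(q))
        A=np.c_[q[:,:2],np.ones(len(q))]; print('   tilt deg',np.degrees(np.linalg.lstsq(A,q[:,2],rcond=None)[0][:2]).round(2))
E
python3 - <<'E'
from h import *
for n in('wrist','top'): held(n,[(-60,-45),(-85,-72)])
go([.5543,.2381,.12],33.8)
E
```

```text
wrist (-60, -45) [ 0.3 -0. ] [ 67.9 179. ] 89.9 x pct [-83.5  89.6] z [-54.1 -53.1 -50. ] 10402
   tilt deg [-0.12 -0.54]
wrist (-85, -72) [3.9 0. ] [132.2  68. ] 0.1 x pct [-60.   69.3] z [-78.2 -77.4 -76.6] 17873
   tilt deg [ 0.   -0.03]
top (-60, -45) [-47.6   1.8] [64.5 88.1] 89.8 x pct [-91.4 -12.7] z [-56.3 -52.2 -49.2] 325
   tilt deg [-0.61  0.64]
top (-85, -72) [-39.7   2.7] [64.1 41.8] 0.0 x pct [-71.4 -17.8] z [-80.2 -77.3 -73.9] 340
   tilt deg [0.56 0.62]
shift mm [-135.5 -366.5    2.4] turn -6.663 tcp [ 0.4695 -0.1434  0.1223] rpy [ 1.7997e+02  1.5000e-01 -3.2830e+01] q [-0.41 -0.03  1.59 -0.    1.58  1.73] w 0.0658 F [-0.2  0.  -3.6] t 7.78
```

Grip is right: 66 mm opening, grater and cover lifted together, level and centred to 0.3 mm, with grater_mid 42 mm above the reported TCP. Next I'll hover beside the box to see it from near.

```bash
python3 - <<'E'
from h import *
go([.5295,.1133,.122],33.8)
E
```

```text
shift mm [ -88.7 -248.2    0.4] turn -6.663 tcp [ 0.4695 -0.1434  0.1223] rpy [ 1.7997e+02  1.5000e-01 -3.2830e+01] q [-0.41 -0.03  1.59 -0.    1.58  1.73] w 0.0658 F [-0.2  0.  -3.6] t 7.78
```

carry_out(
  steps=[
    [[-0.01,-0.028,0],-0.7,1],
    [[-0.02,-0.056,0],-1.5,1],
    [[-0.03,-0.084,0],-2.3,1],
    [[-0.04,-0.112,0],-3.1,1],
    [[-0.05,-0.14,0],-3.9,1],
    [[-0.06,-0.168,0],-4.7,1],
    [[-0.07,-0.196,0],-5.5,1],
    [[-0.08,-0.225,0],-6.2,1],
    [[-0.089,-0.248,0],-6.66,1],
    [[-0.089,-0.248,0],-6.66,1],
  ],
)

```text
time: 9.02
tool_pos: [0.5295, 0.1143, 0.1225]
ee_rot: [-3.141, 0.002, 0.592]
wrist_force: [-0.5, -0.3, -3.5]
width: 0.0658
finger_force: 30.0
```

```bash
python3 - <<'E'
from h import *
s=snap('wrist','w2.png'); P=pts(s)
d=np.hypot(P[...,0]-.554,P[...,1]-.238)
for lo,hi in((.052,.064),(.03,.07)):
    m=(s['z_map']>0)&(P[...,2]>lo)&(P[...,2]<hi)&(d<.11)
    q=P[m]; c,w,a=cv2.minAreaRect(q[:,:2].astype(np.float32)); print(np.round(c,4),np.round(w,4),round(a,1),np.percentile(q[:,2],[5,50,95]).round(3),len(q))
held('wrist',[(-60,-45)])
go([.5543,.2381,.122],33.8)
E
```

```text
[0.5528 0.237 ] [0.1641 0.061 ] 33.6 [0.053 0.058 0.059] 2102
[0.5561 0.2392] [0.1719 0.061 ] 33.6 [0.032 0.05  0.059] 4767
wrist (-60, -45) [-0.2 -0. ] [179.4  68. ] 0.2 x pct [-83.2  89.2] z [-54.1 -53.1 -50.1] 9986
   tilt deg [-0.26 -0.51]
shift mm [ 90.3 -90.6   0.7] turn -0.006 tcp [0.5295 0.1126 0.1228] rpy [-1.800e+02  1.100e-01  3.374e+01] q [ 0.11  0.08  1.47 -0.    1.58  1.09] w 0.0657 F [-0.1  0.4 -3.3] t 9.12
```

View pics/w2.png

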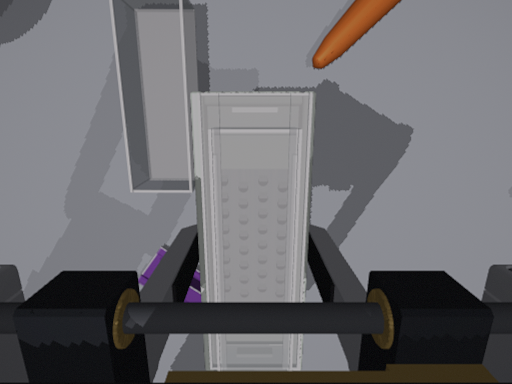

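Wrist view: box rim has its near edge at row 190, cols 130–195, with the far end cut off at the top; the held grater is at (252,210), cover on. I'll back off 50 mm to see the whole rim.

carry_out(
  steps=[
    [[-0.02,0,0],0,1],
    [[-0.04,0,0],0,1],
    [[-0.05,0,0],0,1],
    [[-0.05,0,0],0,1],
    [[-0.05,0,0],0,1],
  ],
)

```text
time: 9.75
tool_pos: [0.4889, 0.0851, 0.1238]
ee_rot: [3.141, -0.001, 0.589]
wrist_force: [0.2, 0.6, -3.7]
width: 0.0654
finger_force: 30.0
```

```bash
cat >> h.py <<'E'
def rel():
    from scipy.spatial.transform import Rotation as Ro
    o=robot.get_obs(); R=Ro.from_euler('xyz',o['ee_rot']).as_matrix()
    s=snap('wrist'); P=pts(s); T=(P-o['tool_pos'])@R; ok=s['z_map']>0
    out=[]
    for nm,m in(('box',ok&(P[...,2]>.050)&(P[...,2]<.066)&(np.hypot(P[...,0]-.554,P[...,1]-.238)<.11)),
              ('grater',ok&(abs(T[...,0])<.11)&(abs(T[...,1])<.036)&(T[...,2]>-.06)&(T[...,2]<-.045))):
        v,u=np.nonzero(m); q=T[m]; c,w,a=cv2.minAreaRect(q[:,:2].astype(np.float32)); a=(a+45)%90-45
        print(nm,(np.array(c)*1e3).round(1),(np.array(w)*1e3).round(1),round(a,2),'rows',v.min(),v.max(),'medz',np.median(P[m][:,2]).round(4)); out.append(np.array(c))
    print('box-grater mm',(out[0]-out[1])*1e3)
E
python3 - <<'E'
from h import *
rel();rel()
go([.5543,.2381,.122],33.8)
E
```

```text
box [112.9 -90.9] [114.9  61.1] 0.19 rows 0 139 medz 0.0573
grater [-0.1  0.2] [ 71.9 179.7] -0.79 rows 91 369 medz 0.1769
box-grater mm [112.95345426 -91.01945162]
box [113.3 -90.7] [115.3  60.9] 0.26 rows 0 139 medz 0.0574
grater [-0.  -0.1] [179.2  72. ] 0.4 rows 91 369 medz 0.1769
box-grater mm [113.2864356  -90.68216383]
shift mm [139.3 -90.6   1.7] turn -0.003 tcp [0.4888 0.0853 0.1236] rpy [ 1.800e+02 -1.000e-02  3.377e+01] q [ 0.06 -0.02  1.58  0.    1.58  1.04] w 0.0657 F [-0.4  0.4 -3.5] t 9.85
```

carry_out(
  steps=[
    [[0.03,0,0],0,1],
    [[0.06,0,0],0,1],
    [[0.09,0,0],0,1],
    [[0.11,0,0],0,1],
    [[0.12,0,0],0,1],
    [[0.12,0,0],0,1],
    [[0.12,0,0],0,1],
  ],
)

```text
time: 10.72
tool_pos: [0.5877, 0.1515, 0.1236]
ee_rot: [3.142, 0.001, 0.589]
wrist_force: [-0.6, 0.2, -3.3]
width: 0.0656
finger_force: 30.0
```

```bash
python3 - <<'E'
from h import *
rel();rel()
go([.5543,.2381,.122],33.8)
E
```

```text
box [ 22.9 -90.5] [174.5  61.1] 0.03 rows 77 256 medz 0.0573
grater [-0.   0.1] [ 71.9 179.4] -0.62 rows 91 370 medz 0.1766
box-grater mm [ 22.95000851 -90.58359638]
box [ 23.  -90.5] [174.4  60.9] 0.1 rows 77 256 medz 0.0573
grater [0.2 0.1] [ 71.9 179.2] -0.83 rows 91 370 medz 0.1767
box-grater mm [ 22.7574259  -90.57210758]
shift mm [ 20.3 -90.6   1.9] turn -0.006 tcp [0.5877 0.1515 0.1239] rpy [1.7999e+02 1.0000e-02 3.3740e+01] q [ 0.16  0.23  1.31 -0.    1.6   1.14] w 0.066 F [-0.4 -0.5 -2.4] t 10.82
```

carry_out(
  steps=[
    [[0,0,0.03],0,1],
    [[0,0,0.06],0,1],
    [[0,0,0.075],0,1],
    [[0,0,0.08],0,1],
    [[0,0,0.08],0,1],
    [[0,0,0.08],0,1],
  ],
)

```text
time: 11.58
tool_pos: [0.5893, 0.152, 0.0453]
ee_rot: [3.14, -0.003, 0.589]
wrist_force: [-0.6, 0.2, -3.0]
width: 0.0653
finger_force: 30.0
```

```bash
python3 - <<'E'
from h import *
rel();rel()
go([.5543,.2381,.122],33.8)
E
```

```text
box [ 35.1 -90.8] [147.4  61.4] 0.04 rows 63 269 medz 0.0571
grater [-0.1 -0. ] [ 71.9 179. ] -0.05 rows 91 370 medz 0.0983
box-grater mm [ 35.19986197 -90.7953009 ]
box [ 35.1 -90.8] [147.5  61.2] 0.15 rows 63 269 medz 0.0571
grater [0.2 0. ] [ 71.9 178.6] -0.01 rows 91 370 medz 0.0982
box-grater mm [ 34.87143293 -90.86085483]
shift mm [ 19.1 -90.8 -77.1] turn -0.004 tcp [0.589 0.152 0.045] rpy [ 1.7994e+02 -1.2000e-01  3.3760e+01] q [ 0.16  0.27  1.42 -0.    1.45  1.14] w 0.0656 F [-0.2 -0.3 -1.8] t 11.68
```

carry_out(
  steps=[
    [[0,0,-0.03],0,1],
    [[0.005,-0.02,-0.03],0,1],
    [[0.01,-0.045,-0.03],0,1],
    [[0.016,-0.07,-0.03],0,1],
    [[0.021,-0.085,-0.03],0,1],
    [[0.0213,-0.0909,-0.03],0,1],
    [[0.0213,-0.0909,-0.02],0,1],
    [[0.0213,-0.0909,-0.01],0,1],
    [[0.0213,-0.0909,-0.002],0,1],
    [[0.0213,-0.0909,-0.002],0,1],
  ],
)

```text
time: 12.92
tool_pos: [0.5546, 0.2385, 0.0441]
ee_rot: [-3.141, 0.003, 0.589]
wrist_force: [0.0, 0.6, -2.7]
width: 0.066
finger_force: 30.0
```

```bash
python3 - <<'E'
from h import *
s=snap('scene'); im=s['image'][150:260,270:410]
cv2.imwrite('pics/p1.png',cv2.resize(im,(760,597),interpolation=cv2.INTER_CUBIC)[:,:,::-1])
for _ in range(2): go([.554,.238,.0238],33.8); snap('top')
E
```

```text
shift mm [-1.3 -0.  21.1] turn -0.008 tcp [0.5551 0.2387 0.0449] rpy [-1.7999e+02  8.0000e-02  3.3720e+01] q [ 0.31  0.26  1.42 -0.    1.45  1.29] w 0.0658 F [ 0.7  0.4 -3. ] t 12.97
shift mm [-1.8 -0.1 21.7] turn -0.007 tcp [0.5555 0.2389 0.0455] rpy [1.800e+02 1.000e-02 3.373e+01] q [ 0.31  0.26  1.42 -0.    1.45  1.29] w 0.0652 F [-0.4  0.2 -1.9] t 13.03
```

View pics/p1.png

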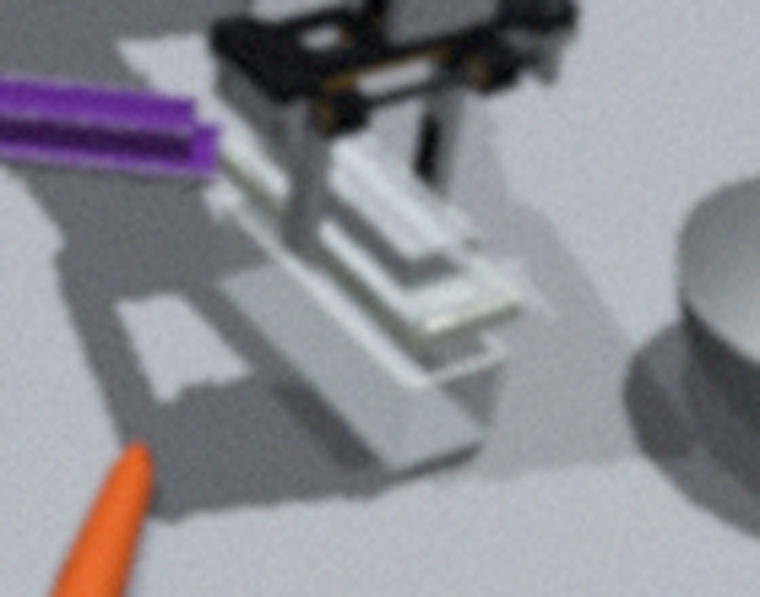

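The grater is aligned over the rim, about 13 mm above it. I'll lower it slowly, watching the force.

carry_out(
  steps=[
    [[0,0,0.006],0,1],
    [[0,0,0.01],0,1],
    [[0,0,0.013],0,1],
    [[0,0,0.0145],0,1],
    [[0,0,0.016],0,1],
    [[0,0,0.016],0,1],
  ],
)

```text
time: 13.82
tool_pos: [0.5553, 0.2392, 0.0296]
ee_rot: [3.142, 0.0, 0.589]
wrist_force: [0.4, 0.0, -3.6]
width: 0.0656
finger_force: 30.0
```

carry_out(
  steps=[
    [[0,0,0.002],0,1],
    [[0,0,0.0035],0,1],
    [[0,0,0.0045],0,1],
    [[0,0,0.0045],0,1],
  ],
)

```text
time: 14.32
tool_pos: [0.5553, 0.2392, 0.025]
ee_rot: [3.142, 0.0, 0.589]
wrist_force: [-0.2, -0.6, -1.5]
width: 0.066
finger_force: 30.0
```

carry_out(
  steps=[
    [[0,0,0.0005],0,1],
    [[0,0,0.001],0,1],
    [[0,0,0.0014],0,1],
    [[0,0,0.0014],0,1],
  ],
)

```text
time: 14.82
tool_pos: [0.5554, 0.2393, 0.0239]
ee_rot: [3.141, -0.0, 0.589]
wrist_force: [-1.4, 0.4, -1.8]
width: 0.0651
finger_force: 30.0
```

Weight is not yet fully off; I'll nudge further.

carry_out(
  steps=[
    [[0,0,0.0005],0,1],
    [[0,0,0.001],0,1],
    [[0,0,0.001],0,1],
  ],
)

```text
time: 15.2
tool_pos: [0.5554, 0.2393, 0.0238]
ee_rot: [3.141, -0.001, 0.589]
wrist_force: [-3.0, -0.6, 4.1]
width: 0.0657
finger_force: 30.0
```

Contact came at 23.8 mm, exactly the predicted home height, with about 7 N of push. Releasing.

carry_out(
  steps=[
    [[0,0,0],0,0.5],
    [[0,0,0],0,0],
    [[0,0,0],0,-1],
    [[0,0,0],0,-1],
    [[0,0,0],0,-1],
    [[0,0,0],0,-1],
    [[0,0,0],0,-1],
  ],
)

```text
time: 16.08
tool_pos: [0.5554, 0.2393, 0.0226]
ee_rot: [3.142, 0.0, 0.589]
wrist_force: [-0.4, -0.6, -0.1]
width: 0.0939
finger_force: 0.0
```

```bash
python3 - <<'E'
from h import *
held('wrist',[(-60,-45),(-85,-72)])
s=snap('wrist');P=pts(s)
from scipy.spatial.transform import Rotation as Ro
o=robot.get_obs();T=(P-o['tool_pos'])@Ro.from_euler('xyz',o['ee_rot']).as_matrix()*1e3
for nm,(lo,hi) in {'frame/brim':(-60,-45),'hood':(-85,-72)}.items():
    for a,b in((-85,-72),(-60,-30),(30,60),(72,85)):
        m=(s['z_map']>0)&(T[...,0]>a)&(T[...,0]<b)&(abs(T[...,1])<34)&(T[...,2]>lo)&(T[...,2]<hi)
        if m.sum(): print(nm,a,b,'world z med',np.median(P[m][:,2]).round(4),m.sum())
go([.5553,.2392,.05],33.8)
E
```

```text
wrist (-60, -45) [-0.6  0.4] [ 66.5 180. ] 89.9 x pct [-84.5  89.2] z [-55.3 -54.2 -51.2] 10836
   tilt deg [ 0.1  -1.21]
wrist (-85, -72) [-0.9  2.4] [135.4  42.3] 0.4 x pct [-60.   66.5] z [-79.3 -78.6 -77.8] 17132
   tilt deg [ 0.03 -0.  ]
frame/brim -85 -72 world z med 0.0769 347
frame/brim -60 -30 world z med 0.0767 197
frame/brim 30 60 world z med 0.0768 1434
frame/brim 72 85 world z med 0.077 3243
hood -60 -30 world z med 0.1012 2724
hood 30 60 world z med 0.1012 5668
shift mm [ -0.1   0.  -27.3] turn -0.003 tcp [0.5554 0.2393 0.0227] rpy [180.     0.    33.77] q [ 0.31  0.28  1.45 -0.    1.41  1.29] w 0.0942 F [-0.2  0.5 -0.6] t 16.18
```

Seated: brim top 0.077 and hood top 0.101 all along, as expected when home and level. The hood sits about 2.2 mm toward tool +y, so I'll raise to hood height and shift to centre on it.

carry_out(
  steps=[
    [[0,0,-0.01],0,-1],
    [[0,0.001,-0.02],0,-1],
    [[-0.0005,0.0022,-0.0275],0,-1],
    [[-0.0005,0.0022,-0.0275],0,-1],
    [[-0.0005,0.0022,-0.0275],0,-1],
  ],
)

```text
time: 16.8
tool_pos: [0.556, 0.2371, 0.0501]
ee_rot: [-3.142, 0.0, 0.589]
wrist_force: [0.2, -0.0, 0.1]
width: 0.0942
finger_force: 0.0
```

```bash
python3 - <<'E'
from h import *
held('wrist',[(-57,-45),(-32,-20)])
tips()
go([.5553,.2392,.05],33.8)
E
```

```text
wrist (-57, -45) [-3.   0.1] [141.   42.2] 0.4 x pct [-70.9  66.9] z [-51.8 -51.1 -50.3] 13213
   tilt deg [ 0.02 -0.01]
wrist (-32, -20) [ 0.  -1.4] [ 65.2 180.5] 90.0 x pct [-85.6  90.1] z [-27.7 -26.7 -23.7] 8280
   tilt deg [ 0.13 -1.05]
scene -1 z hist(3mm from -60) [7 5 8 7 9 5 5 6 5 3 1 0 0 0 0 0 0 0 0 0 0 0 0 0 0 0 0 0 0 0 0 0 0 0 0]
scene 1 z hist(3mm from -60) [7 7 6 6 7 5 6 1 1 1 0 0 0 0 0 0 0 0 0 0 0 0 0 0 0 0 0 0 0 0 0 0 0 0 0]
wrist -1 z hist(3mm from -60) [90 85 78 82 72 79 62 54 44 16  0  0  0  0  0  0  0  0  0  0  0  0  0  0
  0  0  0  0  0  0  0  0  0  0  0]
wrist 1 z hist(3mm from -60) [101  85  78  77  70  78  67  50  46  17   0   0   0   0   0   0   0   0
   0   0   0   0   0   0   0   0   0   0   0   0   0   0   0   0   0]
shift mm [ 0.8 -2.1 -0.3] turn -0.003 tcp [0.5558 0.237  0.0497] rpy [-1.7999e+02  6.0000e-02  3.3770e+01] q [ 0.31  0.26  1.42 -0.    1.46  1.29] w 0.0944 F [-0.1  0.1  0.3] t 16.95
```

carry_out(
  steps=[
    [[0,0,0],0,-0.5],
    [[0,0,0],0,-0.2],
    [[0,0,0],0,0.1],
    [[0,0,0],0,0.4],
    [[0,0,0],0,1],
    [[0,0,0],0,1],
    [[0,0,0],0,1],
    [[0,0,0],0,1],
    [[0,0,0],0,1],
  ],
)

```text
time: 18.08
tool_pos: [0.5562, 0.2372, 0.0503]
ee_rot: [3.141, -0.0, 0.589]
wrist_force: [-0.1, -0.5, 0.5]
width: 0.0418
finger_force: 30.0
```

carry_out(
  steps=[
    [[0,0,-0.002],0,1],
    [[0,0,-0.005],0,1],
    [[0,0,-0.009],0,1],
    [[0,0,-0.014],0,1],
    [[0,0,-0.02],0,1],
    [[0,0,-0.02],0,1],
  ],
)

```text
time: 18.82
tool_pos: [0.5567, 0.2373, 0.0712]
ee_rot: [3.141, -0.002, 0.589]
wrist_force: [-0.2, 0.5, -1.8]
width: 0.0419
finger_force: 30.0
```

```bash
python3 - <<'E'
from h import *
s=snap('scene'); im=s['image'][130:240,270:410]
cv2.imwrite('pics/l1.png',cv2.resize(im,(760,597),interpolation=cv2.INTER_CUBIC)[:,:,::-1])
go([.5553,.2392,.15],33.8)
E
```

```text
shift mm [  0.2  -2.3 -79.2] turn -0.004 tcp [0.5564 0.2372 0.0708] rpy [ 1.7998e+02 -5.0000e-02  3.3760e+01] q [ 0.31  0.25  1.39 -0.    1.5   1.29] w 0.042 F [-0.1  0.5 -1.3] t 18.88
```

View pics/l1.png

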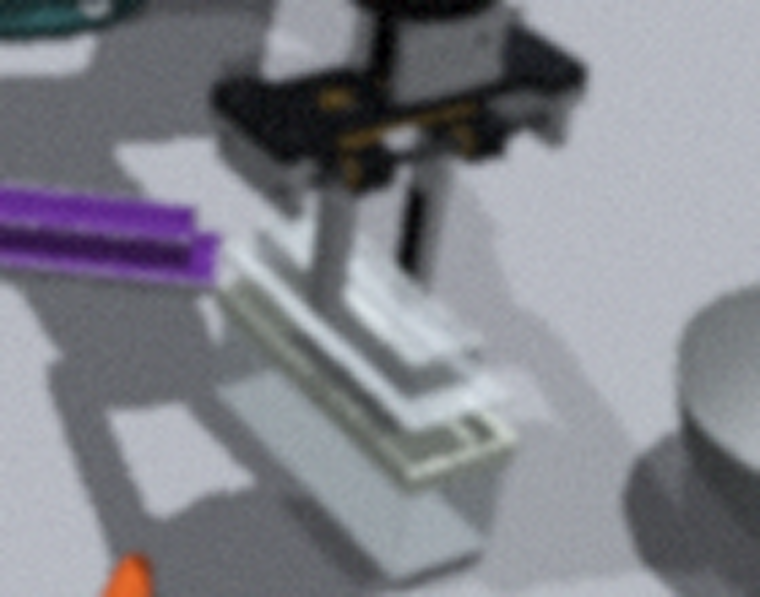

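The cover comes off alone and the grater stays seated level on the rim. I'll lift 80 mm more, for 100 mm in total.

carry_out(
  steps=[
    [[0,0,-0.015],0,1],
    [[0,0,-0.035],0,1],
    [[0,0,-0.055],0,1],
    [[0,0,-0.07],0,1],
    [[0,0,-0.078],0,1],
    [[0,0,-0.081],0,1],
    [[0,0,-0.081],0,1],
    [[0,0,-0.081],0,1],
    [[0,0,-0.081],0,1],
  ],
)

```text
time: 20.0
tool_pos: [0.5558, 0.2371, 0.1505]
ee_rot: [-3.141, 0.001, 0.589]
wrist_force: [0.4, 0.0, -0.2]
width: 0.0418
finger_force: 30.0
```

```bash
python3 - <<'E'
from h import *
held('wrist',[(-57,-45),(-32,-20)])
for n in('top','scene'):
    s=snap(n);P=pts(s);d=np.hypot(P[...,0]-.5553,P[...,1]-.2392)
    for lo,hi in((.066,.082),(.05,.082),(.165,.19)):
        m=(s['z_map']>0)&(P[...,2]>lo)&(P[...,2]<hi)&(d<.11)
        if m.sum()>5:
            q=P[m];c,w,a=cv2.minAreaRect(q[:,:2].astype(np.float32));print(n,lo,np.round(c,4),np.round(w,4),round(a,1),'z',np.median(q[:,2]).round(4),len(q))
cv2.imwrite('pics/f.png',s['image'][:,:,::-1])
go([.5553,.2392,.15],33.8)
E
```

```text
wrist (-57, -45) [-3.1  0.2] [140.9  65.5] 0.3 x pct [-71.   66.9] z [-51.8 -51.  -50.1] 13580
   tilt deg [0.05 0.02]
wrist (-32, -20) [-3.1  0.2] [174.8  59.2] 0.3 x pct [-86.5  84.2] z [-27.8 -27.  -26.1] 4921
   tilt deg [-0.02 -0.05]
top 0.066 [0.5354 0.1913] [0.1195 0.0384] 14.4 z 0.0736 100
top 0.05 [0.5354 0.195 ] [0.1194 0.0392] 18.2 z 0.071 159
top 0.165 [0.5232 0.2156] [0.1067 0.059 ] 33.6 z 0.1774 209
scene 0.066 [0.5559 0.2418] [0.184  0.0689] 33.4 z 0.0714 412
scene 0.05 [0.556  0.2417] [0.1846 0.0699] 34.1 z 0.0616 1193
scene 0.165 [0.5557 0.2371] [0.1785 0.0605] 35.1 z 0.1772 439
shift mm [ 0.6 -2.1  1. ] turn -0.003 tcp [0.556  0.2371 0.151 ] rpy [-1.800e+02  3.000e-02  3.377e+01] q [ 0.31  0.21  1.27 -0.    1.66  1.29] w 0.0418 F [ 0.2 -0.1 -0.7] t 20.15
```

View pics/f.png

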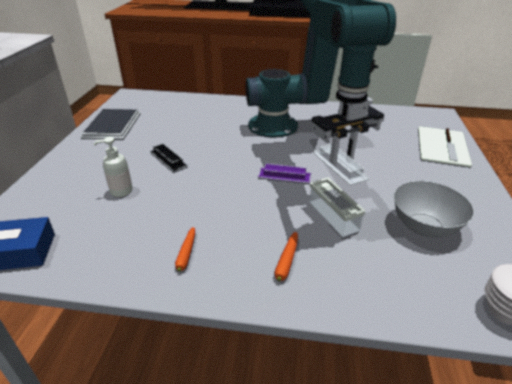

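The cover is held level, 100 mm above its nested place. The grater is seated on the box at about (337,207), and nothing else has moved. Handing in.

```bash
python3 -c "
from bench import robot
print(robot.close_job())"
```

```text
the job is handed in; nothing more can be done
None
```

The grater sits home and level on the catch box, and the clear cover is held level 10 cm above it; the job was handed in at about 20 s, after one early close gripped the cover's hood by mistake and was released before anything was lifted.

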